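# Lock the water-tank hatch cover of a humidity unit

## Robot

A 7-joint arm with a two-finger parallel gripper is mounted at the origin on the work surface. World frame = base frame: x ahead of the robot, y to its left, z up, the work surface at z = 0. Lengths are in m, angles in degrees, forces in N, time in s.
With the tool pointing down it reaches from about 0.425 to 0.875 m from the base axis. Payload 8.4 kg.
Tool frame: the origin (TCP) lies at the very end of the fingers, on their centre line; the grasp point (between the pads) lies 19 mm behind it; z points along the fingers, y is the direction in which the jaws open and shut (so a half turn about z gives the same grasp; the last joint's range is limited). The gripper opens to 87 mm and grips with 3 to 60 N. Pads are 19 mm wide; open, the fingers measure 117 mm over their backs; the gripper's body (75 mm by 190 mm) begins 51 mm behind the grasp point.
Start: joints at [-72.261, 19.091, 2.286, 83.961, -0.768, 76.965, -3.352], TCP at [0.258, 0.596, 0.223] pointing down, gripper open.
Joint ranges: [-147.57, 147.57], [-21.85, 119.76], [-74.77, 79.35], [14.55, 137.4], [-85.83, 265.84], [4.83, 119.75], [-152.11, 152.11]. Speed limits (degrees/s): [127.2, 127.2, 159.86, 159.86, 180, 180, 180].

## Interface

Orientations are given as [roll, pitch, yaw] about the fixed x, y, z axes, in that order (R = Rz(yaw) Ry(pitch) Rx(roll)).
In Python, from plant import bot gives the robot as it stands.
- The arm moves only by the tool drive_tool, never from a script. Its argument "increments" is a list that holds one entry, the list of rows, each a list of 4 numbers: the shift along the world's x, y, z in mm, then the turn about the world's z in units of 5 degrees (1.0 is 5 degrees). In form: [[[x, y, z, turn], ...]]. A call has 1 to 5 rows; each row shifts and turns the commanded pose from where the row before left it; what a row does not reach is not made up. A row lasts 1/12 s, in which the tool goes at most 41.7 mm and 7.16 degrees, less where a joint would pass 70% of its speed; a pose out of reach is approached as far as the arm can. A call with a gripper value outside its range is refused whole. "grip" is the opening in per cent of the stroke, from 0 (shut) to 100 (fully open), set as the call begins (left out, the last holds). The fingers move at their own pace and stop on an object; the grip force is fixed at half the most. Time passes only in rows, so rows that do not move let the fingers close. It gives the time, the measured TCP pose, the force and the opening at its end, in the units of the state.
- bot.observe(): the state, without advancing time (a new reading comes with each control period).
- bot.snapshot(name): name is "scene" or "top" or "wrist"; returns a dict with "image" (400x640x3 uint8, blue, green, red), "range_z" (400x640 float32, m along the optical axis (not along the pixel's ray), 0 where there is no reading), "fx", "fy", "cx", "cy" (pixels), "position" and "rotation" of the camera in the world; the wrist camera has in their place "T_tool_cam" (4x4, takes a point from camera to tool coordinates, whose origin is the TCP and whose axes are the flange's). Camera axes: x right, y down, z forward; pixel columns grow to the right and rows downward; lengths in m; the calibration is good to about 2 mm. A picture is of the moment at which its call begins: read the wrist's pose just before it.
- bot.hand_in(): hands the job in, once; it reports no verdict.
Trained networks look in a picture, given as the dict that the camera call returned (one of the last four; its "shot" number tells which), for a name from the list of things; names that differ only in an ending like _2 or _b are one class to them, and where a whole thing is asked for, a point or a joint stands for the part that bears it (a point fixed in the world has none). Each returns a list of dicts, best first, with "score" (0 to 1); they miss things now and then, are a little off and sometimes report something else, mostly with a low value. They report only what shows in the picture. A call takes as long as a camera call. They do not tell look-alikes from the thing itself.
- bot.regions_of(picture, name): "pixels" (400x640 bool, what is visible of it) and "point" ([column, row] in pixels, amid what is visible of it).
The state is a dict: "time": time; "joint_positions": joint angles; "dq": joint speeds; "effort": joint torques, N m; "tool_pos": TCP position; "tool_rot": TCP orientation; "force": force on the tool from outside, world axes, zero at the start; "ft_torque": the same for the moment, N m; "grip_width": finger opening in m.
Only numpy, scipy, OpenCV 4.12 (cv2) and the standard library are available. Lean on these libraries where they do the work, as an engineer would, in place of code of your own. Each camera call takes 0.05 s, during which the arm holds its last target.

## Task

Put the hatch cover with the red grip back on the humidity tank: lower its cross bar through the keyhole in the black collar, then turn it clockwise (seen from above) with light downward pressure until you feel it drop into its locked detent and the steel flange sits flush on the collar; then let go. Do it gently: while the cover still stands proud of the collar never press or twist it against the tank with more than about 50 N, nor with more than 120 N as it lands and after; set it in rather than dropping it from above the collar, and leave everything else on the counter where it is.

Things in the scene. Friction and masses are not known exactly. Their poses are not given: they have to be found in the camera images.
- grip (a point): Centre (half-way up) of the cover's red grip: an upright bar 52 mm long (x), 14 mm thick (y), 41 mm tall; pinch it across its thickness. The flange, a steel disc 84 mm wide and 8 mm thick, has its top 20.5 mm and its underside 28.5 mm below this point. z is the cover's axis, up. The loose cover weighs 220 to 370 g and starts with its flange on the ring stand.
- cover: The hatch cover; origin at the centre of the flange's underside, x along the grip. Below it a stem of 28 mm diameter reaches 18 mm down and carries a steel cross bar 60 mm long, 10 mm wide, 8 mm tall, parallel to the grip; the bar's lower face is 25 mm, its upper face 17 mm below the origin.
- tank: Humidity tank fixed to the counter: aluminium casing 260 (x) x 240 (y) mm, 104 mm tall, origin at the centre of its underside. On its top a black collar 104 mm square and 8 mm thick, its top face 110 mm above the counter, with a keyhole in the middle.
- port (a point): Centre of the keyhole in the collar's top face; z up. Bore 31 mm across (eight-sided) with a slot 14 mm wide and 64 mm long through it along this frame's x; a red dash marks each end. The cover goes in either way round, its bar along the slot. Once through, it turns clockwise seen from above; stops block it counter-clockwise after some degrees.
- track (a point): Point on the port's axis at the hidden flat track, 18 mm below the collar's top. The bar rests on it with the flange 7 mm above the collar. After 45 to 94 degrees of turn (differs, cannot be read) the bar meets a 13.5 mm wide groove: within 3 degrees of it, pressed by a few newtons, the cover drops 7 mm, flange flush on collar; the groove's walls (rigid) then stop the turn.
- stand: Grey plastic ring stand for the rinsed cover, fixed to the counter: 94 mm outer and 69 mm inner diameter, 34 mm tall; origin at the centre of its underside.
- bowl: White ceramic bowl, 90 mm wide, 45 mm tall, bystander: leave it. Origin under its centre.
- spice_jar: Small amber jar with a red cap, 44 mm wide, 75 mm tall, bystander: leave it. Origin under its centre.
- brush: Cleaning brush with blue handle, 200 mm long, lying on the counter, bystander: leave it. Origin under its middle.
- mug: Blue mug, 76 mm wide, 85 mm tall, bystander: leave it.
- can: Pale metal can with a white label, 72 mm wide, 100 mm tall, bystander: leave it.
Things that resemble listed ones, but are neither listed nor needed, are in the scene too. What is shaped like the cover but orange or purple is not meant.

How it is judged:
By the outcome, as a careful person would: the job done as asked, in the order asked, and still so for the second after the job is handed in, with the robot touching nothing.
It also fails if it takes over 67 s, if anything falls off the work surface, if the arm or the gripper's body presses on something with over 40 N, if the wrist force passes 120 N, or if a joint passes its speed limit or range.

## Working session

There is one attempt and no reset: what is moved stays moved. The work goes in short steps, Python scripts to look and compute and a tool call to move; the robot and the scene stay as the last step left them, time stands still between calls to the robot, and variables do not carry over. Pictures are saved under pics/ and viewed, and the job is handed in when it is done.

Besides the shell and the picture viewer there is one more tool, called after "Request:" as name(argument=value, ...), one argument or row to a line, values as JSON. drive_tool: Moves the arm, as the interface text tells. Its arguments: {"type":"object","properties":{"increments":{"type":"array","items":{"type":"array","items":{"type":"array","items":{"type":"number"}}}},"grip":{"type":"number"}},"required":["increments"]}

```bash
ls; mkdir -p pics; cat > h.py <<'E'
import numpy as np, cv2, pickle
from plant import bot
def snap(n,f):
    p=bot.snapshot(n); cv2.imwrite('pics/'+f,p['image']); return p
def world(p,px,py,z=None):
    r=p['range_z'][int(round(py)),int(round(px))] if z is None else z
    c=np.array([(px-p['cx'])/p['fx'],(py-p['cy'])/p['fy'],1.])*r
    return np.array(p['rotation'])@c+np.array(p['position'])
E
python3 - <<'E'
from h import *
s=bot.observe(); print(s)
for n in('scene','top'):
    p=snap(n,n+'0.png'); print(n,p['position'],p['rotation'],p['fx'],p['cx'],p['cy'])
    for k in('grip','cover','tank','port','stand','bowl','spice_jar','brush','mug','can'):
        for d in bot.regions_of(p,k)[:3]:
            u,v=d['point']; m=d['pixels']&(p['range_z']>0)
            print(k,round(d['score'],2),np.round((u,v)),m.sum(),np.round(world(p,u,v),3))
E
```

```text
pics
{'time': 0.0, 'joint_positions': array([-72.26157619,  19.13163932,   2.28426021,  84.01235689,
        -0.76613041,  76.96598628,  -3.35000162]), 'dq': array([ 0.02300315,  0.03408065, -0.03972134, -0.15157085,  0.03000223,
       -0.00167451,  0.02322815]), 'effort': array([-1.46078060e-04, -6.56357789e+01,  1.33511625e+00, -4.03808999e+01,
       -5.98571822e-02,  4.47751803e-02,  1.81141700e-04]), 'tool_pos': array([0.25821873, 0.59598168, 0.22164947]), 'tool_rot': array([-1.79905556e+02,  7.89377894e-03,  1.56579331e+02]), 'force': array([ 0.27074604, -0.15600178, -1.16044777]), 'ft_torque': array([-0.00571129, -0.01219197, -0.04717694]), 'grip_width': 0.08676509983565694}
scene [ 1.38073818 -0.25259437  0.91733725] [-130.28924784    0.54682232   72.36594939] 464.16382207039993 321.3652701652303 206.90364615861617
grip 0.95 [240. 241.] 611 [119.944 118.311 119.481]
grip 0.8 [185. 204.] 542 [154.414 152.78  153.95 ]
grip 0.74 [202. 278.] 911 [127.696 126.063 127.233]
cover 0.85 [237. 235.] 623 [122.876 121.243 122.413]
cover 0.8 [182. 201.] 524 [154.224 152.591 153.761]
cove
[... 783 characters left out ...]
] 694 [-173.917 -174.217 -172.932]
cover 0.84 [458. 283.] 751 [-177.931 -178.231 -176.946]
cover 0.76 [410. 257.] 715 [-151.662 -151.962 -150.677]
cover 0.75 [294. 167.] 8712 [-102.053 -102.353 -101.068]
tank 0.97 [295. 168.] 8510 [-100.315 -100.615  -99.33 ]
port 0.8 [293. 164.] 8690 [-102.408 -102.708 -101.423]
stand 0.68 [392. 221.] 121 [-152.002 -152.302 -151.017]
bowl 0.88 [448. 169.] 715 [-183.03  -183.33  -182.045]
spice_jar 0.79 [366. 124.] 243 [-137.191 -137.491 -136.206]
brush 0.81 [411. 145.] 687 [-164.768 -165.068 -163.783]
mug 0.77 [463. 216.] 840 [-188.01  -188.31  -187.025]
mug 0.32 [450. 170.] 786 [-183.956 -184.256 -182.971]
can 0.63 [195. 207.] 768 [-52.506 -52.806 -51.521]
```

```bash
sed -i 's/return np.array(p\[.rotation.\])@c/from scipy.spatial.transform import Rotation as R\n    return R.from_euler("xyz",p["rotation"],degrees=True).as_matrix()@c/' h.py
python3 - <<'E'
from h import *
p=snap('top','top1.png')
im=p['image']; cv2.imwrite('pics/top1z.png',cv2.resize(im[90:310,160:520],None,fx=2.2,fy=2.2,interpolation=cv2.INTER_CUBIC))
for k in('grip','tank','stand','bowl','spice_jar','brush','mug','can'):
    for d in bot.regions_of(p,k)[:3]:
        u,v=d['point']; print(k,round(d['score'],2),np.round((u,v)),np.round(world(p,u,v),3))
p=snap('scene','scene1.png')
im=p['image']; cv2.imwrite('pics/scene1z.png',cv2.resize(im[130:350,120:480],None,fx=2.2,fy=2.2,interpolation=cv2.INTER_CUBIC))
for d in bot.regions_of(p,'grip')[:4]:
        u,v=d['point']; print('grip',round(d['score'],2),np.round((u,v)),np.round(world(p,u,v),3))
E
```

```text
grip 0.89 [412. 257.] [ 0.316 -0.194  0.076]
grip 0.82 [462. 284.] [ 0.239 -0.326  0.058]
grip 0.72 [405. 210.] [ 0.444 -0.183  0.068]
tank 0.62 [296. 168.] [0.563 0.113 0.094]
stand 0.67 [388. 214.] [ 0.438 -0.141  0.009]
bowl 0.76 [450. 172.] [ 0.556 -0.33   0.001]
spice_jar 0.78 [368. 124.] [ 0.686 -0.091  0.073]
brush 0.73 [413. 140.] [ 0.651 -0.224  0.019]
mug 0.59 [462. 218.] [ 0.424 -0.353  0.003]
mug 0.54 [410. 144.] [ 0.641 -0.216  0.015]
can 0.81 [193. 206.] [0.466 0.392 0.102]
can 0.22 [294. 168.] [0.562 0.118 0.094]
grip 0.92 [186. 202.] [ 0.236 -0.323  0.032]
grip 0.91 [243. 239.] [ 0.477 -0.192  0.062]
grip 0.85 [233. 212.] [ 0.324 -0.196  0.032]
```

View pics/top1z.png

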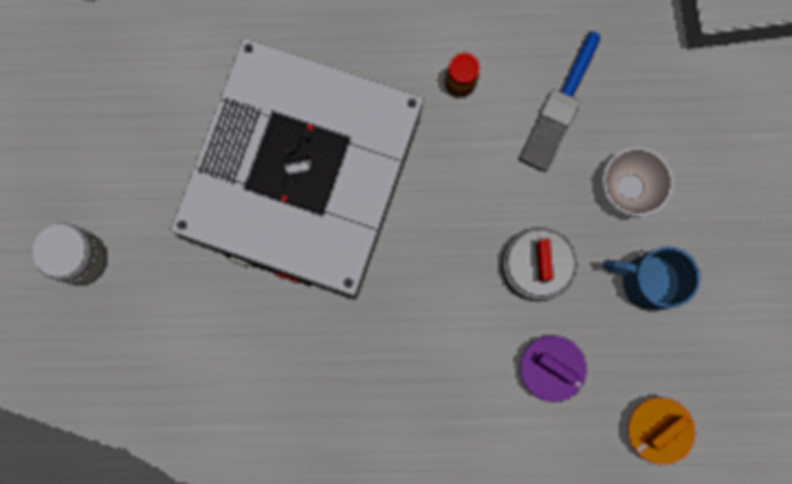

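View pics/scene1z.png

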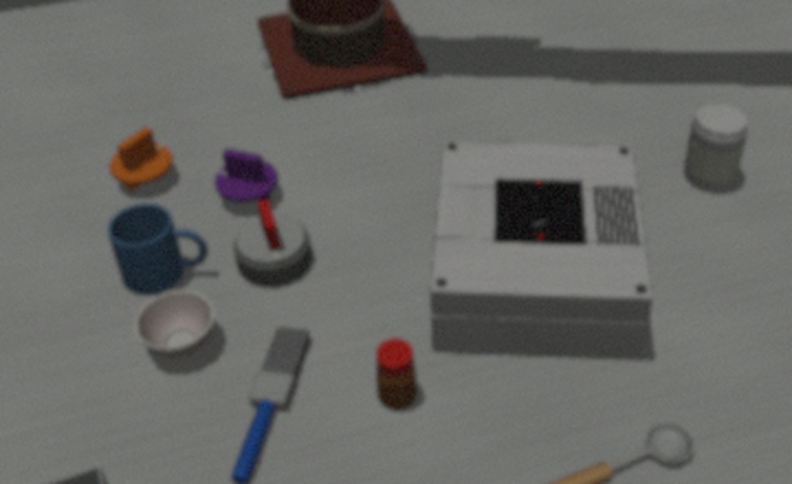

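```bash
cat >> h.py <<'E'
def reds(p,box,zplane=None,minn=6):
    im=p['image'].astype(int); m=((im[...,2]>im[...,1]+45)&(im[...,2]>im[...,0]+45)).astype(np.uint8)
    k=np.zeros_like(m); k[box[0]:box[1],box[2]:box[3]]=1; m*=k
    n,l,st,c=cv2.connectedComponentsWithStats(m)
    return [(st[i,4],c[i],l==i) for i in range(1,n) if st[i,4]>=minn]
def onplane(p,u,v,z):
    from scipy.spatial.transform import Rotation as R
    if 'T' in p: Rm=p['T'][:3,:3]; o=p['T'][:3,3]
    else: Rm=R.from_euler("xyz",p["rotation"],degrees=True).as_matrix(); o=np.array(p['position'])
    d=Rm@np.array([(u-p['cx'])/p['fx'],(v-p['cy'])/p['fy'],1.]); return o+d*(z-o[2])/d[2]
def wrist(f):
    from scipy.spatial.transform import Rotation as R
    s=bot.observe(); p=snap('wrist',f); T=np.eye(4)
    T[:3,:3]=R.from_euler('xyz',s['tool_rot'],degrees=True).as_matrix(); T[:3,3]=s['tool_pos']
    p['T']=T@np.array(p['T_tool_cam']); return p
E
python3 - <<'E'
from h import *
p=snap('top','top2.png')
for n,c,m in reds(p,(90,250,200,480)):
    u,v=c; print(n,np.round(c,1),np.round(world(p,u,v),3),np.round(onplane(p,u,v,.11),3),np.round(onplane(p,u,v,.083),3))
w=wrist('w0.png'); print(w['T_tool_cam'],w['fx'])
E
```

```text
167 [370.5 120.6] [ 0.695 -0.097  0.076] [ 0.685 -0.094  0.11 ] [ 0.693 -0.096  0.083]
7 [300.7 147.1] [0.615 0.097 0.115] [0.617 0.097 0.11 ] [0.623 0.099 0.083]
8 [288.9 179.9] [0.528 0.131 0.11 ] [0.528 0.131 0.11 ] [0.533 0.133 0.083]
106 [407.4 207.6] [ 0.447 -0.186  0.086] [ 0.445 -0.182  0.11 ] [ 0.448 -0.186  0.083]
8 [288.5 215. ] [0.439 0.138 0.054] [0.433 0.133 0.11 ] [0.436 0.136 0.083]
[[ 4.85542234e-04 -9.70069868e-01 -2.42825485e-01  6.68054848e-02]
 [ 9.99999791e-01  3.67606239e-04  5.30992031e-04  3.86473187e-04]
 [-4.25835206e-04 -2.42825692e-01  9.70069844e-01 -1.61618784e-01]
 [ 0.00000000e+00  0.00000000e+00  0.00000000e+00  1.00000000e+00]] 359.13861968177014
```

View pics/w0.png

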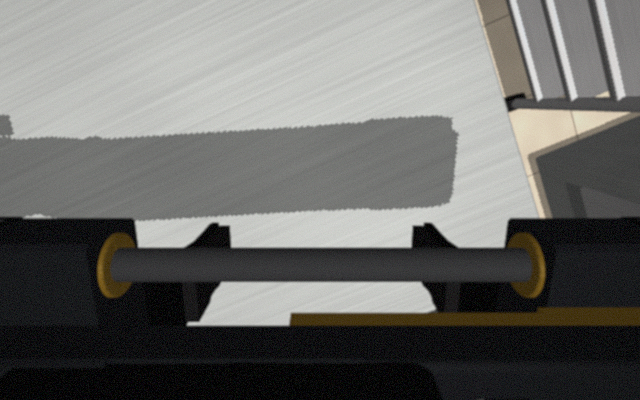

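Request:
drive_tool(
  increments=[
    [[20, -28, 0, 0], [20, -28, 0, 0], [20, -28, 0, 0], [20, -28, 0, 0], [20, -28, 0, 0]],
  ],
)

```text
time: 2.17
tool_pos: [0.3591, 0.455, 0.2227]
tool_rot: [180.0, -0.0, 156.6]
force: [0.8, 1.1, -0.5]
grip_width: 0.0873
```

Request:
drive_tool(
  increments=[
    [[20, -28, 0, 0], [20, -28, 0, 0], [20, -28, 0, 0], [20, -28, 0, 0], [20, -28, 0, 0]],
  ],
)

```text
time: 2.58
tool_pos: [0.4592, 0.3149, 0.2228]
tool_rot: [180.0, 0.0, 156.6]
force: [1.7, 0.2, 0.9]
grip_width: 0.0869
```

Request:
drive_tool(
  increments=[
    [[20, -28, 0, 0], [20, -28, 0, 0], [20, -28, 0, 0], [20, -28, 0, 0], [20, -28, 0, 0]],
  ],
)

```text
time: 3.0
tool_pos: [0.5592, 0.175, 0.2229]
tool_rot: [180.0, 0.0, 156.6]
force: [0.7, 0.6, 0.3]
grip_width: 0.087
```

Request:
drive_tool(
  increments=[
    [[20, -28, 0, 0], [20, -28, 0, 0], [20, -28, 0, 0], [0, 0, 0, 0], [0, 0, 0, 0]],
  ],
)

```text
time: 3.42
tool_pos: [0.6192, 0.0897, 0.2224]
tool_rot: [-179.9, 0.0, 156.3]
force: [-0.1, 1.0, 0.3]
grip_width: 0.0869
```

```bash
python3 - <<'E'
from h import *
s=bot.observe(); print(s['tool_pos'],s['tool_rot'],s['joint_positions'],s['force'])
p=wrist('w1.png')
for n,c,m in reds(p,(0,400,0,640)):
    print(n,np.round(c,1),np.round(onplane(p,*c,.11),4),p['range_z'][int(c[1]),int(c[0])])
E
```

```text
[0.61920603 0.08965875 0.22239183] [-1.79943875e+02  3.06043315e-02  1.56328943e+02] [-31.63931377  16.9114326   24.13484386  88.58896435  -6.97518533
  76.00775726  59.58814793] [-0.14143691  0.99964462  0.33179452]
98 [322.6  53.3] [0.5272 0.1318 0.11  ] 0.25641027
77 [328.5 182.1] [0.6156 0.0983 0.11  ] 0.28018066
16 [100.3 280.1] [ 0.6161 -0.1102  0.11  ] 0.07921786
96 [194.1 322.9] [ 0.6835 -0.0577  0.11  ] 0.34977755
```

View pics/w1.png

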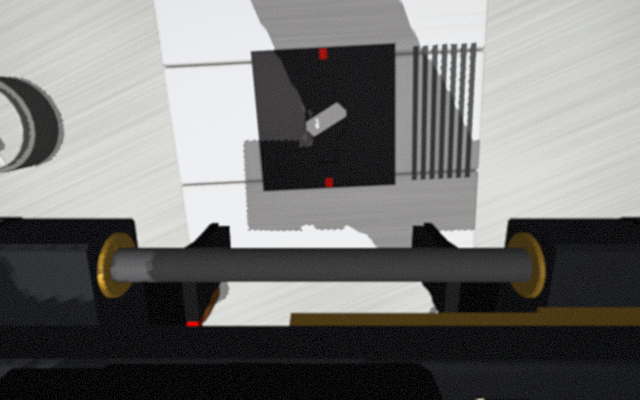

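Request:
drive_tool(
  increments=[
    [[-14, -34, 0, 0.6], [-14, -34, 0, 0.6], [-14, -34, 0, 0.6], [-14, -34, 0, 0.6], [-14, -34, 0, 0.6]],
  ],
)

```text
time: 3.88
tool_pos: [0.5474, -0.0772, 0.2227]
tool_rot: [179.9, 0.0, 171.9]
force: [0.7, -0.3, 0.1]
grip_width: 0.0868
```

Request:
drive_tool(
  increments=[
    [[-14, -34, 0, 0.6], [-14, -34, 0, 0.6], [-14, -34, 0, 0.6], [0, 0, 0, 0], [0, 0, 0, 0]],
  ],
)

```text
time: 4.3
tool_pos: [0.5057, -0.1803, 0.223]
tool_rot: [180.0, 0.1, -179.6]
force: [-0.0, 0.7, -0.0]
grip_width: 0.0869
```

```bash
python3 - <<'E'
from h import *
s=bot.observe(); print(s['tool_pos'],s['tool_rot'],s['joint_positions'],s['force'])
p=wrist('w2.png')
for n,c,m in reds(p,(0,230,0,640),minn=50):
    print(n,np.round(c,1),np.round(onplane(p,*c,.083),4),p['range_z'][int(c[1]),int(c[0])])
    v,u=np.nonzero(m&(p['range_z']>0)); r=p['range_z'][v,u]
    P=(p['T'][:3,:3]@np.array([(u-p['cx'])/p['fx']*r,(v-p['cy'])/p['fy']*r,r])).T+p['T'][:3,3]
    print('z pct',np.percentile(P[:,2],[5,50,90,99]))
    t=P[np.abs(P[:,2]-.083)<.004]
    rc=cv2.minAreaRect((t[:,:2]*1000).astype(np.float32)); print(len(t),'top rect',rc)
# flange circle: points with z near .042
r=p['range_z']; v,u=np.nonzero((r>0)); m=v<225; v,u=v[m],u[m]; rr=r[v,u]
P=(p['T'][:3,:3]@np.array([(u-p['cx'])/p['fx']*rr,(v-p['cy'])/p['fy']*rr,rr])).T+p['T'][:3,3]
t=P[(np.abs(P[:,2]-.042)<.005)&(np.hypot(P[:,0]-.447,P[:,1]+.186)<.07)]
print(len(t),cv2.minEnclosingCircle((t[:,:2]*1000).astype(np.float32)),np.median(t,0))
E
```

```text
[ 0.50573242 -0.18029235  0.22300205] [ 1.79965075e+02  5.89530165e-02 -1.79558987e+02] [-14.309921     5.70634144  31.60479289 101.08606337  -3.16010704
  74.02692326 108.47703632] [-0.03021788  0.74366564 -0.02536804]
1054 [311.6 112.5] [ 0.4471 -0.1874  0.083 ] 0.29528493
z pct [0.04445016 0.08212026 0.08305912 0.08380043]
986 top rect ((447.6417236328125, -187.85804748535156), (51.08646774291992, 13.126715660095215), 2.4877071380615234)
5302 ((447.5008239746094, -188.17800903320312), 42.040435791015625) [ 0.44579966 -0.18622447  0.04136457]
```

View pics/w2.png

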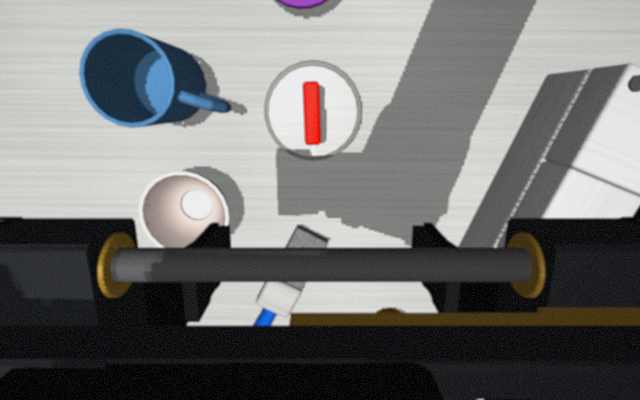

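Request:
drive_tool(
  increments=[
    [[-29, -4, -10, 0.2], [-29, -4, -10, 0.2], [0, 0, -36, 0], [0, 0, -36, 0], [0, 0, 0, 0]],
  ],
  grip=50,
)

```text
time: 4.77
tool_pos: [0.4455, -0.1841, 0.1255]
tool_rot: [179.9, -0.4, -177.2]
force: [-1.9, 0.8, -1.5]
grip_width: 0.0616
```

```bash
python3 - <<'E'
from h import *
s=bot.observe(); print(s['tool_pos'],s['tool_rot'],s['grip_width'],s['joint_positions'],s['force'])
p=wrist('w3.png')
E
```

```text
[ 0.4455268  -0.18406729  0.12548885] [ 179.85905775   -0.41927569 -177.23181809] 0.06160685186680122 [-13.48096317   3.95788813  32.16108286 114.70874824  -2.35157703
  62.40108812 112.49224461] [-1.88919787  0.78094217 -1.51347203]
```

View pics/w3.png

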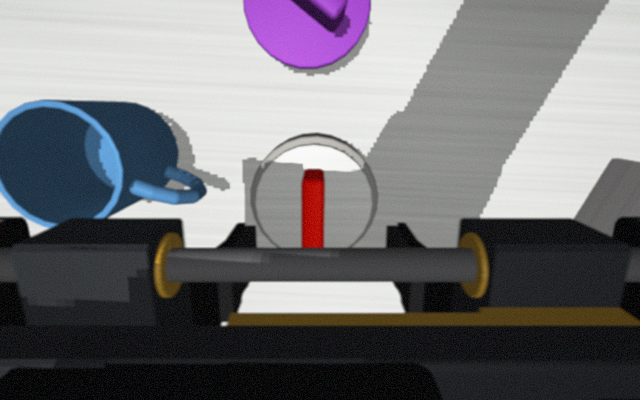

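Request:
drive_tool(
  increments=[
    [[0, 0, -28, 0], [0, 0, -28, 0], [0, 0, 0, 0], [0, 0, 0, 0]],
  ],
)

```text
time: 5.15
tool_pos: [0.449, -0.1868, 0.0755]
tool_rot: [-180.0, -0.1, -177.3]
force: [-0.2, 0.1, 0.9]
grip_width: 0.0443
```

```bash
python3 - <<'E'
from h import *
s=bot.observe(); print(s['tool_pos'],s['tool_rot'],s['grip_width'],s['joint_positions'],s['force'])
E
```

```text
[ 0.44897287 -0.18681463  0.07554445] [-1.79991591e+02 -7.86007320e-02 -1.77344360e+02] 0.04430913809711548 [-12.49833275   8.32897939  32.27622595 117.34567979  -5.3222343
  55.78319895 115.16397974] [-0.24574796  0.11792305  0.85007997]
```

Request:
drive_tool(
  increments=[
    [[-1, -1, -14, 0], [0, 0, -14, 0], [0, 0, 0, 0], [0, 0, 0, 0]],
  ],
)

```text
time: 5.48
tool_pos: [0.4485, -0.1885, 0.0483]
tool_rot: [-180.0, 0.1, -177.4]
force: [-0.0, 0.5, 0.2]
grip_width: 0.0438
```

Request:
drive_tool(
  increments=[
    [[0, 0, 0, 0], [0, 0, 0, 0], [0, 0, 0, 0], [0, 0, 0, 0], [0, 0, 0, 0]],
  ],
  grip=0,
)

```text
time: 5.9
tool_pos: [0.4476, -0.1886, 0.0469]
tool_rot: [-180.0, 0.0, -177.4]
force: [0.9, -0.1, 0.5]
grip_width: 0.0181
```

Request:
drive_tool(
  increments=[
    [[0, 0, 0, 0], [0, 0, 0, 0], [0, 0, 0, 0], [0, 0, 0, 0], [0, 0, 0, 0]],
  ],
)

```text
time: 6.32
tool_pos: [0.4475, -0.1886, 0.0468]
tool_rot: [180.0, 0.0, -177.4]
force: [-0.8, 0.5, 5.1]
grip_width: 0.0137
```

```bash
python3 - <<'E'
from h import *
s=bot.observe(); print(s['tool_pos'],s['tool_rot'],s['grip_width'],s['force'],s['ft_torque'])
E
```

```text
[ 0.44745648 -0.18864331  0.04677292] [ 1.79997510e+02  6.71187417e-03 -1.77432797e+02] 0.013694024365986593 [-0.80436187  0.4632753   5.08060814] [ 0.14781453  0.30448977 -0.0506525 ]
```

Request:
drive_tool(
  increments=[
    [[0, 0, 5, 0], [0, 0, 10, 0], [0, 0, 30, 0], [0, 0, 35, 0], [0, 0, 35, 0]],
  ],
)

```text
time: 6.73
tool_pos: [0.4462, -0.1887, 0.1629]
tool_rot: [-180.0, -0.1, -177.5]
force: [0.9, 0.7, -3.4]
grip_width: 0.0137
```

Request:
drive_tool(
  increments=[
    [[0, 0, 35, 0], [0, 0, 0, 0], [0, 0, 0, 0], [0, 0, 0, 0]],
  ],
)

```text
time: 7.07
tool_pos: [0.4468, -0.1884, 0.1961]
tool_rot: [180.0, -0.0, -177.4]
force: [-0.2, 0.3, -4.1]
grip_width: 0.0138
```

```bash
python3 - <<'E'
from h import *
s=bot.observe(); print(s['tool_pos'],s['tool_rot'],s['grip_width'],s['force'],s['ft_torque'],s['joint_positions'])
p=wrist('w4.png')
E
```

```text
[ 0.44680199 -0.18837477  0.19606053] [ 1.79975942e+02 -3.66221176e-02 -1.77423776e+02] 0.013782360335185661 [-0.24540938  0.31296127 -4.05117775] [0.05282121 0.00152215 0.01706748] [-14.50355358  -0.46210291  32.35580321 109.6736847    0.2515941
  70.75956315 110.34453327]
```

View pics/w4.png

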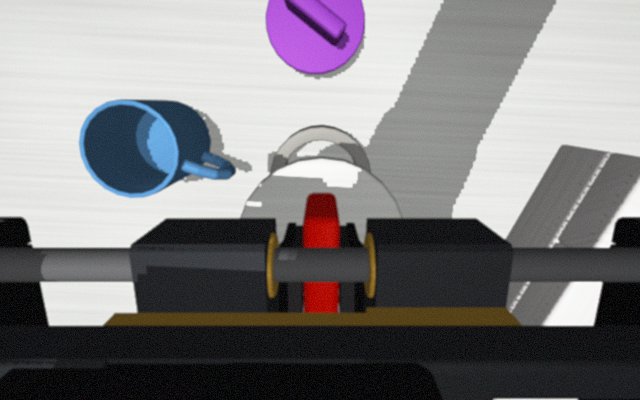

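Request:
drive_tool(
  increments=[
    [[10, 12, 0, -0.3], [22, 27, 0, -0.5], [22, 27, 0, -0.5], [22, 27, 0, -0.5], [22, 27, 0, -0.5]],
  ],
)

```text
time: 7.53
tool_pos: [0.5451, -0.0673, 0.1946]
tool_rot: [-180.0, -0.2, 170.9]
force: [1.9, -0.3, -3.7]
grip_width: 0.0137
```

Request:
drive_tool(
  increments=[
    [[22, 27, 0, -0.5], [22, 27, 0, -0.5], [22, 27, 0, -0.5], [22, 27, 0, -0.5], [22, 27, 0, -0.4]],
  ],
)

```text
time: 7.95
tool_pos: [0.6552, 0.0677, 0.194]
tool_rot: [-179.9, -0.2, 158.9]
force: [0.2, -0.6, -3.7]
grip_width: 0.0137
```

Request:
drive_tool(
  increments=[
    [[12, 15, 0, 0], [0, 0, 0, 0], [0, 0, 0, 0], [0, 0, 0, 0]],
  ],
)

```text
time: 8.28
tool_pos: [0.6665, 0.0803, 0.1947]
tool_rot: [-179.8, -0.1, 159.0]
force: [-0.1, -1.1, -3.2]
grip_width: 0.0136
```

```bash
python3 - <<'E'
from h import *
s=bot.observe(); print(s['tool_pos'],s['tool_rot'],s['grip_width'],s['force'],s['ft_torque'],s['joint_positions'])
p=wrist('w5.png'); c=[]
for n,q,m in reds(p,(0,400,0,640),minn=30):
    w=onplane(p,*q,.11); c.append(w); print(n,np.round(q,1),np.round(w,4))
E
```

```text
[0.66646282 0.0802646  0.19465065] [-1.79841083e+02 -1.30010016e-01  1.59027844e+02] 0.013617943259040557 [-0.08428854 -1.06508927 -3.19010857] [-0.03413314  0.00659513  0.00712862] [-28.45397308  23.60061315  24.14289633  83.5544865   -9.67036759
  75.10468567  65.44266794]
110 [317.5 123.6] [0.6159 0.0976 0.11  ]
1797 [320.9 222.3] [0.6821 0.0747 0.11  ]
376 [128.6 293.6] [ 0.6832 -0.0824  0.11  ]
1116 [320.7 296.8] [0.7378 0.0532 0.11  ]
```

View pics/w5.png

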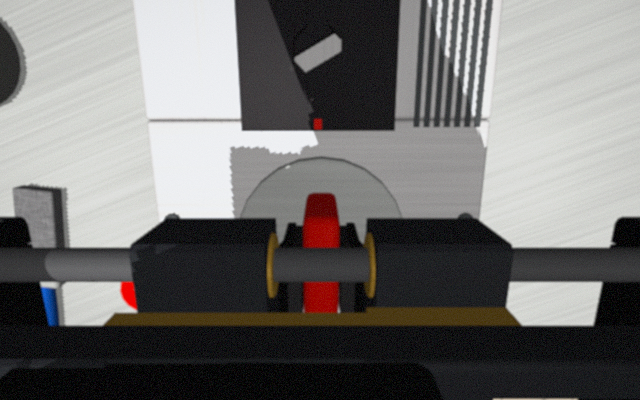

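Request:
drive_tool(
  increments=[
    [[-27, 10, 0, 0], [-27, 10, 0, 0], [-27, 9, 0, 0.04], [-14, 5, 0, 0], [0, 0, 0, 0]],
  ],
)

```text
time: 8.75
tool_pos: [0.5692, 0.116, 0.1967]
tool_rot: [179.9, -0.1, 159.3]
force: [1.5, 0.6, -3.3]
grip_width: 0.0138
```

Request:
drive_tool(
  increments=[
    [[0, 0, -10, 0], [0, 0, -10, 0], [0, 0, -10, 0], [0, 0, -5, 0], [0, 0, 0, 0]],
  ],
)

```text
time: 9.17
tool_pos: [0.5716, 0.1145, 0.1591]
tool_rot: [-179.8, -0.1, 159.2]
force: [-0.8, 1.1, -3.4]
grip_width: 0.0137
```

```bash
python3 - <<'E'
from h import *
s=bot.observe(); print(s['tool_pos'],s['tool_rot'],s['grip_width'],s['force'],s['ft_torque'],s['joint_positions'])
p=snap('scene','s5.png')
im=p['image']; cv2.imwrite('pics/s5z.png',cv2.resize(im[150:300,280:480],None,fx=4,fy=4,interpolation=cv2.INTER_CUBIC))
p=wrist('w6.png')
E
```

```text
[0.57162047 0.11450178 0.15908752] [-1.79841829e+02 -1.40478265e-01  1.59219228e+02] 0.013729834511329812 [-0.7526735   1.14670398 -3.37623   ] [ 0.05504122  0.0472697  -0.03151188] [-35.09693932  14.3033896   22.79807948  99.11629034  -5.86975539
  67.96742055  58.51134246]
```

View pics/s5z.png

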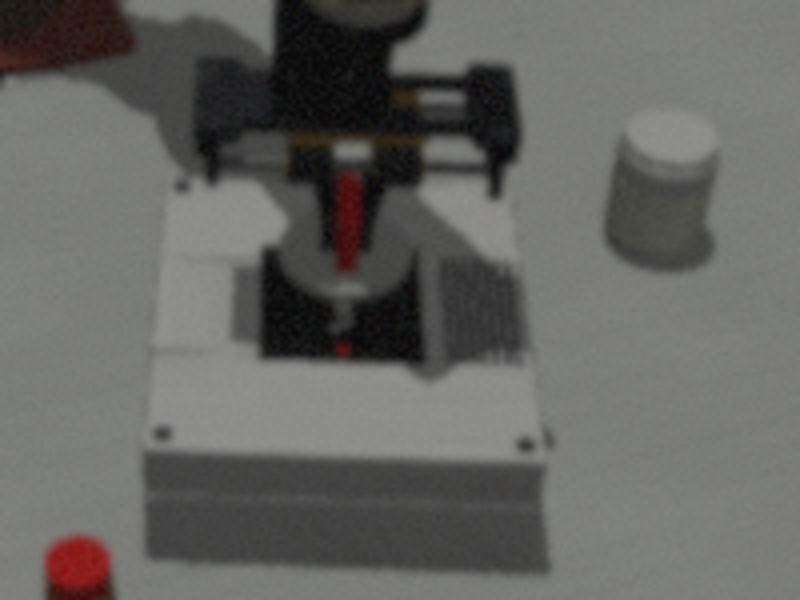

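View pics/w6.png

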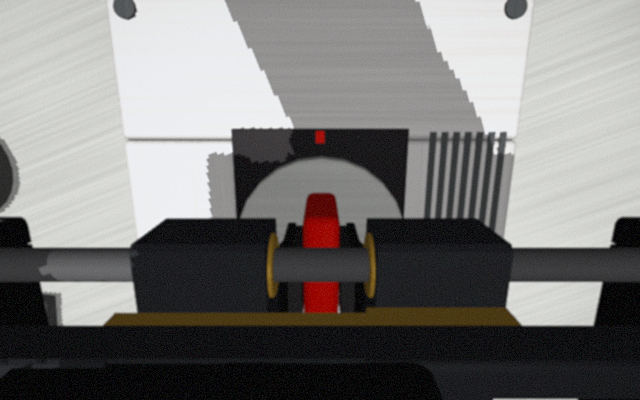

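Request:
drive_tool(
  increments=[
    [[0, 0, -4, 0], [0, 0, -3, 0], [0, 0, -2, 0], [0, 0, 0, 0]],
  ],
)

```text
time: 9.6
tool_pos: [0.5722, 0.1154, 0.1521]
tool_rot: [-180.0, -0.0, 159.3]
force: [0.4, 0.0, -4.3]
grip_width: 0.0137
```

Request:
drive_tool(
  increments=[
    [[0, 0, -2, 0], [0, 0, -2, 0], [0, 0, 0, 0]],
  ],
)

```text
time: 9.85
tool_pos: [0.5722, 0.1154, 0.1482]
tool_rot: [-180.0, -0.0, 159.3]
force: [-0.8, -0.1, -3.0]
grip_width: 0.0135
```

Request:
drive_tool(
  increments=[
    [[0, 0, -2, 0], [0, 0, -2, 0], [0, 0, 0, 0]],
  ],
)

```text
time: 10.1
tool_pos: [0.5721, 0.1154, 0.1441]
tool_rot: [-180.0, -0.0, 159.3]
force: [0.5, -0.8, -4.3]
grip_width: 0.0137
```

Request:
drive_tool(
  increments=[
    [[-0.5, -0.5, -2, 0], [0, 0, -2, 0], [0, 0, 0, 0]],
  ],
)

```text
time: 10.35
tool_pos: [0.5716, 0.1148, 0.1401]
tool_rot: [-180.0, -0.0, 159.3]
force: [-0.6, 0.2, -3.0]
grip_width: 0.0137
```

Request:
drive_tool(
  increments=[
    [[0, 0, -2, 0], [0, 0, -2, 0], [0, 0, 0, 0]],
  ],
)

```text
time: 10.6
tool_pos: [0.5716, 0.1149, 0.1361]
tool_rot: [-180.0, -0.0, 159.3]
force: [0.6, 0.4, -3.3]
grip_width: 0.0137
```

Request:
drive_tool(
  increments=[
    [[0, 0, -2, 0], [0, 0, -2, 0], [0, 0, 0, 0]],
  ],
)

```text
time: 10.85
tool_pos: [0.5716, 0.1149, 0.1321]
tool_rot: [-180.0, -0.0, 159.3]
force: [-0.1, -0.2, -4.0]
grip_width: 0.0138
```

Request:
drive_tool(
  increments=[
    [[0, 0, -1, 0], [0, 0, -1, 0], [0, 0, 0, 0]],
  ],
)

```text
time: 11.1
tool_pos: [0.5718, 0.1149, 0.1304]
tool_rot: [-180.0, -0.0, 159.3]
force: [0.2, -0.4, -4.2]
grip_width: 0.014
```

Request:
drive_tool(
  increments=[
    [[0, 0, -0.5, 0], [0, 0, 0, 0]],
  ],
)

```text
time: 11.27
tool_pos: [0.5719, 0.1149, 0.13]
tool_rot: [-180.0, -0.0, 159.3]
force: [-0.3, 0.6, -4.1]
grip_width: 0.0136
```

Request:
drive_tool(
  increments=[
    [[0, 0, -0.5, 0], [0, 0, 0, 0]],
  ],
)

```text
time: 11.43
tool_pos: [0.572, 0.1149, 0.1299]
tool_rot: [180.0, 0.0, 159.3]
force: [-0.9, -0.1, -0.5]
grip_width: 0.0136
```

Request:
drive_tool(
  increments=[
    [[0, 0, -0.5, 0], [0, 0, 0, 0]],
  ],
)

```text
time: 11.6
tool_pos: [0.572, 0.115, 0.1298]
tool_rot: [180.0, 0.0, 159.3]
force: [-2.6, -0.4, 5.0]
grip_width: 0.0139
```

Request:
drive_tool(
  increments=[
    [[0, 0, -0.5, 0], [0, 0, 0, 0]],
  ],
)

```text
time: 11.77
tool_pos: [0.572, 0.115, 0.1298]
tool_rot: [180.0, 0.0, 159.3]
force: [-4.7, -0.3, 9.5]
grip_width: 0.0135
```

Request:
drive_tool(
  increments=[
    [[0, 0, 0, -0.4], [0, 0, 0, -0.4], [0, 0, 0, 0]],
  ],
)

```text
time: 12.02
tool_pos: [0.5727, 0.1151, 0.1298]
tool_rot: [179.9, 0.1, 155.2]
force: [-1.6, -0.4, 5.4]
grip_width: 0.0137
```

```bash
cat > o.py <<'E'
from h import *
s=bot.observe(); print(s['time'],s['tool_pos'].round(4),s['tool_rot'].round(2),s['force'].round(1),s['ft_torque'].round(2),round(s['grip_width'],4))
E
python3 o.py
```

```text
12.0167 [0.5727 0.1151 0.1298] [1.7991e+02 9.0000e-02 1.5515e+02] [-1.6 -0.4  5.4] [-0.1   0.35  0.01] 0.0137
```

Request:
drive_tool(
  increments=[
    [[-0.4, 0, 0, -0.4], [-0.4, 0, 0, -0.4], [0, 0, -0.2, -0.4], [0, 0, 0, 0]],
  ],
)

```text
time: 12.35
tool_pos: [0.5724, 0.1151, 0.1298]
tool_rot: [179.9, 0.1, 149.1]
force: [-0.4, -0.0, 5.5]
grip_width: 0.0139
```

```bash
python3 o.py
```

```text
12.35 [0.5724 0.1151 0.1298] [1.7987e+02 1.2000e-01 1.4915e+02] [-0.4 -0.   5.5] [ 0.01  0.1  -0.05] 0.0139
```

Request:
drive_tool(
  increments=[
    [[-0.2, 0, 0, -0.4], [-0.2, 0, 0, -0.4], [0, 0, 0, -0.4], [0, 0, 0, -0.4], [0, 0, 0, -0.4]],
  ],
)

```text
time: 12.77
tool_pos: [0.572, 0.1152, 0.1298]
tool_rot: [179.8, 0.1, 139.2]
force: [-0.1, -0.0, 5.6]
grip_width: 0.0138
```

Request:
drive_tool(
  increments=[
    [[0, 0, 0, -0.4], [0, 0, 0, -0.4], [0, 0, 0, -0.4], [0, 0, 0, -0.4], [0, 0, 0, -0.4]],
  ],
)

```text
time: 13.18
tool_pos: [0.572, 0.1153, 0.1298]
tool_rot: [179.8, 0.1, 129.2]
force: [0.4, -0.2, 5.7]
grip_width: 0.0136
```

```bash
python3 o.py
```

```text
13.1833 [0.572  0.1153 0.1298] [1.7982e+02 6.0000e-02 1.2919e+02] [ 0.4 -0.2  5.7] [ 0.01 -0.03  0.1 ] 0.0136
```

Request:
drive_tool(
  increments=[
    [[0, 0, 0, -0.4], [0, 0, 0, -0.4], [0, 0, 0, -0.4], [0, 0, 0, -0.4], [0, 0, 0, 0]],
  ],
)

```text
time: 13.6
tool_pos: [0.5721, 0.1153, 0.1298]
tool_rot: [179.8, 0.0, 121.2]
force: [0.8, 0.2, 6.2]
grip_width: 0.0138
```

Request:
drive_tool(
  increments=[
    [[0, 0, 0, -0.3], [0, 0, 0, -0.3], [0, 0, 0, 0]],
  ],
)

```text
time: 13.85
tool_pos: [0.5721, 0.1153, 0.1298]
tool_rot: [179.8, 0.0, 118.2]
force: [0.3, 0.2, 5.3]
grip_width: 0.0136
```

Request:
drive_tool(
  increments=[
    [[0, 0, 0, -0.2], [0, 0, 0, -0.2], [0, 0, 0, 0]],
  ],
)

```text
time: 14.1
tool_pos: [0.5721, 0.1153, 0.1298]
tool_rot: [179.8, 0.0, 116.2]
force: [0.3, 0.8, 4.7]
grip_width: 0.0139
```

Request:
drive_tool(
  increments=[
    [[0, 0, 0, -0.2], [0, 0, 0, -0.2], [0, 0, 0, 0]],
  ],
)

```text
time: 14.35
tool_pos: [0.5721, 0.1153, 0.1298]
tool_rot: [179.8, 0.0, 114.2]
force: [0.6, 0.7, 6.2]
grip_width: 0.0137
```

Request:
drive_tool(
  increments=[
    [[0, 0, 0, -0.2], [0, 0, 0, -0.2], [0, 0, 0, 0]],
  ],
)

```text
time: 14.6
tool_pos: [0.5721, 0.1153, 0.1298]
tool_rot: [179.8, 0.0, 112.2]
force: [0.7, 0.3, 5.9]
grip_width: 0.0137
```

Request:
drive_tool(
  increments=[
    [[0, 0, 0, -0.2], [0, 0, 0, -0.2], [0, 0, 0, 0]],
  ],
)

```text
time: 14.85
tool_pos: [0.5721, 0.1153, 0.1297]
tool_rot: [179.8, 0.0, 110.2]
force: [0.8, -0.0, 5.2]
grip_width: 0.0134
```

Request:
drive_tool(
  increments=[
    [[0, 0, 0, -0.2], [0, 0, 0, -0.2], [0, 0, 0, 0]],
  ],
)

```text
time: 15.1
tool_pos: [0.5721, 0.1153, 0.1297]
tool_rot: [179.8, -0.0, 108.2]
force: [0.7, 1.1, 6.3]
grip_width: 0.0137
```

Request:
drive_tool(
  increments=[
    [[0, 0, 0, -0.2], [0, 0, 0, -0.2], [0, 0, 0, 0]],
  ],
)

```text
time: 15.35
tool_pos: [0.572, 0.1153, 0.1297]
tool_rot: [179.8, -0.0, 106.2]
force: [0.5, 0.0, 5.3]
grip_width: 0.014
```

Request:
drive_tool(
  increments=[
    [[0, 0, 0, -0.2], [0, 0, 0, -0.2], [0, 0, 0, 0]],
  ],
)

```text
time: 15.6
tool_pos: [0.5719, 0.1153, 0.1295]
tool_rot: [179.8, -0.0, 104.2]
force: [1.7, -0.6, 5.4]
grip_width: 0.0137
```

Request:
drive_tool(
  increments=[
    [[0, 0, 0, -0.2], [0, 0, 0, -0.2], [0, 0, 0, 0]],
  ],
)

```text
time: 15.85
tool_pos: [0.5714, 0.1146, 0.1283]
tool_rot: [179.9, 0.0, 102.2]
force: [5.1, -0.3, -2.8]
grip_width: 0.0142
```

```bash
python3 o.py
```

```text
15.85 [0.5714 0.1146 0.1283] [1.7991e+02 4.0000e-02 1.0216e+02] [ 5.1 -0.3 -2.8] [-0.11 -1.39 -0.12] 0.0142
```

Request:
drive_tool(
  increments=[
    [[0, 0, -0.5, -0.1], [0, 0, -0.5, -0.1], [0, 0, 0, 0]],
  ],
)

```text
time: 16.1
tool_pos: [0.5711, 0.1148, 0.1272]
tool_rot: [180.0, 0.0, 101.2]
force: [4.8, -0.7, -3.1]
grip_width: 0.0138
```

```bash
python3 o.py
```

```text
16.1 [0.5711 0.1148 0.1272] [1.7996e+02 2.0000e-02 1.0122e+02] [ 4.8 -0.7 -3.1] [-0.1  -1.4  -0.12] 0.0138
```

Request:
drive_tool(
  increments=[
    [[0.6, 0, -0.5, -0.05], [0, 0, -0.5, -0.05], [0, 0, -0.5, 0], [0, 0, 0, 0]],
  ],
)

```text
time: 16.43
tool_pos: [0.5711, 0.115, 0.1256]
tool_rot: [-180.0, -0.0, 100.8]
force: [4.2, 0.4, -2.9]
grip_width: 0.0138
```

```bash
python3 o.py
```

```text
16.4333 [0.5711 0.115  0.1256] [-179.98   -0.    100.78] [ 4.2  0.4 -2.9] [ 0.05 -0.97 -0.08] 0.0138
```

Request:
drive_tool(
  increments=[
    [[0.3, 0, -0.6, 0], [0, 0, -0.6, 0], [0, 0, -0.5, 0], [0, 0, 0, 0]],
  ],
)

```text
time: 16.77
tool_pos: [0.5713, 0.115, 0.1239]
tool_rot: [-180.0, -0.0, 100.8]
force: [2.0, 0.7, -2.8]
grip_width: 0.0136
```

Request:
drive_tool(
  increments=[
    [[0, 0, -0.5, 0], [0, 0, -0.5, 0], [0, 0, 0, 0]],
  ],
)

```text
time: 17.02
tool_pos: [0.5713, 0.1149, 0.123]
tool_rot: [-180.0, -0.0, 100.8]
force: [1.0, -0.2, -3.3]
grip_width: 0.014
```

```bash
python3 o.py
```

```text
17.0167 [0.5713 0.1149 0.123 ] [-179.97   -0.    100.78] [ 1.  -0.2 -3.3] [ 0.09 -0.48 -0.08] 0.014
```

Request:
drive_tool(
  increments=[
    [[0, 0, -0.5, 0], [0, 0, 0, 0]],
  ],
)

```text
time: 17.18
tool_pos: [0.5714, 0.1149, 0.1228]
tool_rot: [-180.0, -0.0, 100.8]
force: [-0.2, -0.0, 1.9]
grip_width: 0.0137
```

Request:
drive_tool(
  increments=[
    [[0, 0, -0.5, 0], [0, 0, 0, 0], [0, 0, 0, 0]],
  ],
)

```text
time: 17.43
tool_pos: [0.5714, 0.115, 0.1228]
tool_rot: [-180.0, -0.0, 100.8]
force: [-2.8, 0.3, 7.6]
grip_width: 0.0138
```

Request:
drive_tool(
  increments=[
    [[0, 0, -0.5, 0], [0, 0, 0, 0], [0, 0, 0, 0]],
  ],
)

```text
time: 17.68
tool_pos: [0.5714, 0.1149, 0.1228]
tool_rot: [-180.0, -0.0, 100.8]
force: [-5.8, -0.2, 12.3]
grip_width: 0.0139
```

```bash
python3 o.py
```

```text
17.6833 [0.5714 0.1149 0.1228] [-1.7999e+02 -4.0000e-02  1.0077e+02] [-5.8 -0.2 12.3] [-0.23  1.26 -0.05] 0.0139
```

Request:
drive_tool(
  increments=[
    [[0, 0, 0.5, 0], [0, 0, 0.5, 0], [0, 0, 0, 0]],
  ],
)

```text
time: 17.93
tool_pos: [0.5714, 0.1149, 0.1228]
tool_rot: [-180.0, -0.0, 100.8]
force: [-3.2, -0.2, 4.0]
grip_width: 0.0138
```

Request:
drive_tool(
  increments=[
    [[0, 0, 0, 0], [0, 0, 0, 0], [0, 0, 0, 0], [0, 0, 0, 0]],
  ],
  grip=50,
)

```text
time: 18.27
tool_pos: [0.5715, 0.1148, 0.1224]
tool_rot: [-180.0, 0.0, 100.8]
force: [0.6, 0.1, 0.1]
grip_width: 0.0331
```

```bash
python3 o.py
```

```text
18.2667 [0.5715 0.1148 0.1224] [-1.7998e+02  1.0000e-02  1.0078e+02] [0.6 0.1 0.1] [-0.11  0.05  0.02] 0.0331
```

Released; retreat straight up, then back for a look.

Request:
drive_tool(
  increments=[
    [[0, 0, 3, 0], [0, 0, 10, 0], [0, 0, 20, 0], [0, 0, 35, 0], [0, 0, 35, 0]],
  ],
)

```text
time: 18.68
tool_pos: [0.5709, 0.1146, 0.227]
tool_rot: [-179.9, 0.0, 100.8]
force: [1.4, 0.6, 1.5]
grip_width: 0.0432
```

Request:
drive_tool(
  increments=[
    [[5, -30, 10, 0], [5, -30, 0, 0], [0, -20, 0, 0], [0, 0, 0, 0], [0, 0, 0, 0]],
  ],
)

```text
time: 19.1
tool_pos: [0.5817, 0.0334, 0.2366]
tool_rot: [179.9, -0.0, 100.6]
force: [0.8, 0.0, 0.3]
grip_width: 0.0435
```

```bash
python3 o.py; python3 - <<'E'
from h import *
p=wrist('w9.png')
r=p['range_z']; v,u=np.nonzero(r>0); m=v<225; v,u=v[m],u[m]; rr=r[v,u]
P=(p['T'][:3,:3]@np.array([(u-p['cx'])/p['fx']*rr,(v-p['cy'])/p['fy']*rr,rr])).T+p['T'][:3,3]
d=np.hypot(P[:,0]-.5715,P[:,1]-.1148)
fl=P[(d>.02)&(d<.040)]; co=P[(d>.045)&(d<.050)]
print('flange z',np.percentile(fl[:,2],[10,50,90]),'collar z',np.percentile(co[:,2],[10,50,90]),len(fl),len(co))
t=P[(P[:,2]>.145)&(d<.04)]; print(len(t),cv2.minAreaRect((t[:,:2]*1000).astype(np.float32)),np.percentile(t[:,2],[50,95]))
A=np.c_[fl[:,:2]-fl[:,:2].mean(0),np.ones(len(fl))]; print('tilt deg',np.degrees(np.linalg.lstsq(A,fl[:,2],rcond=None)[0][:2]))
p=snap('top','top9.png'); cv2.imwrite('pics/top9z.png',cv2.resize(p['image'][90:310,160:520],None,fx=2.2,fy=2.2,interpolation=cv2.INTER_CUBIC))
E
```

```text
19.1 [0.5817 0.0334 0.2366] [179.95  -0.   100.61] [0.8 0.  0.3] [-0.09  0.1  -0.01] 0.0435
flange z [0.11651628 0.11747496 0.11865578] collar z [0.1085032  0.10944658 0.11060973] 6784 2781
1832 ((570.63330078125, 115.1507339477539), (13.91954231262207, 51.94491195678711), 10.471835136413574) [0.15804851 0.15940513]
tilt deg [-0.37712777  0.45773698]
```

View pics/w9.png

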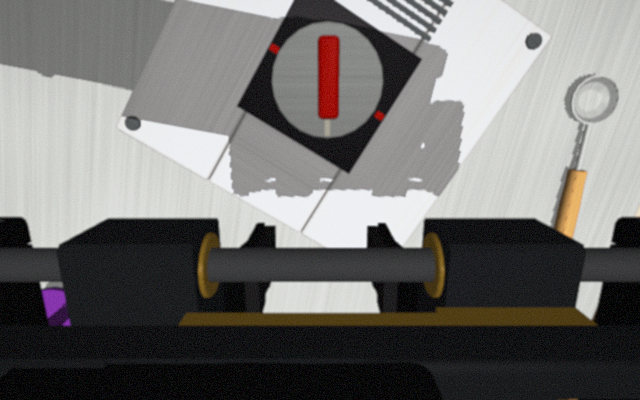

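View pics/top9z.png

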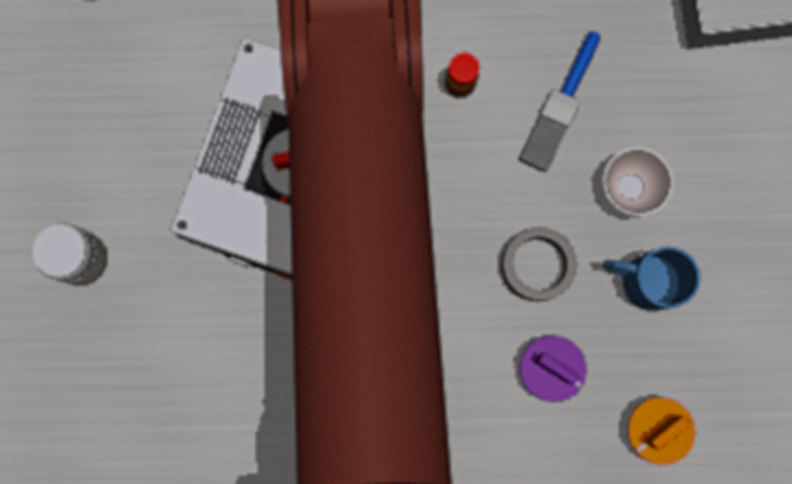

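```bash
python3 -c "
from plant import bot
print(bot.hand_in())"
```

```text
the job is handed in; nothing more can be done
None
```

The red-grip cover is back on the humidity tank, locked and released. I handed the job in at about 19 s of the 67 s allowed.

- **Insertion:** I picked the cover off the ring stand and lowered its bar through the keyhole. It came to rest on the track with the flange about 7 mm above the collar.
- **Turning:** I turned it clockwise under roughly 9–13 N of downward pressure. It dropped after about 57°, and I followed it down the full 7 mm.
- **Force:** The most I read at the end of a move was about 17 N of contact force, as I pressed the seated cover to confirm it was down. Readings come only at the end of each move, so brief peaks in between would not show.
- **Final check:** The wrist camera showed the flange top 8.0 mm above the collar, which is the flange's thickness, so it sits flush. Fitted tilt was under 0.6°, within measurement noise. The grip was centred on the port to about 1 mm.
- **Surroundings:** The gripper was clear of everything with wrist force near zero. In the last overhead picture the bowl, mug, brush, jar and can all look where they were. The arm hid most of the tank in that picture, so the flush reading comes from the wrist camera alone.

No check failed. While turning, the measured position sat about 1 mm off the commanded one sideways. There was up to 5 N of side force as the cover went into the groove; I nudged sideways and it fell to about 1 N.

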